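# Fit the shutter sleeve and hold the light half open

## Robot

A 6-joint arm with a two-finger parallel gripper is mounted at the origin on the work surface. World frame = base frame: x ahead of the robot, y to its left, z up, the work surface at z = 0. Lengths are in mm, angles in rad, forces in N, time in s.
With the tool pointing down it reaches from about 350 to 775 mm from the base axis. Payload 5.5 kg.
Tool frame: the origin (TCP) lies at the very end of the fingers, on their centre line; the grasp point (between the pads) lies arm.tcp_to_grasp behind it (arm.tcp_to_grasp is the distance from the TCP to the grasp point, in mm); z points along the fingers, y is the direction in which the jaws open and shut (so a half turn about z gives the same grasp; the last joint's range is limited). The gripper opens to 85 mm and grips with 20 to 120 N. Pads are 22 mm wide; open, the fingers measure 114 mm over their backs; the gripper's body (76 mm by 85 mm) begins 54 mm behind the grasp point. The pads swing forward as they close: fully open they stand 13 mm farther back than shut.
Start: joints at [-1.417, 0.313, 0.046, 1.304, 0, 1.431], TCP at [166.51, -550.406, 231.323] pointing down, gripper open.
Joint ranges: [-2.76, 2.76], [-0.86, 1.69], [-1.03, 1.26], [-2.2, 2.34], [-1.47, 1.5], [-3.14, 3.14]. Speed limits (rad/s): [2.57, 2.57, 3.14, 3.14, 3.14, 3.14].

## Interface

Orientations are given as [roll, pitch, yaw] about the fixed x, y, z axes, in that order (R = Rz(yaw) Ry(pitch) Rx(roll)).
In Python, from plant import arm gives the robot as it stands.
- The arm moves only by the tool apply_moves, never from a script. Its argument "targets" is a list of rows, each a list of 3 entries, a list of its own where there are three numbers: the shift along the tool's x, y, z in mm, then the turn, a rotation vector about the tool's x, y, z in rad, then the opening, from -1 (shut) to 1 (fully open). A call has 1 to 12 rows; each row shifts and turns the commanded pose from where the row before left it, along the tool's axes as they then stand; what a row does not reach is not made up. A row lasts 1/8 s, in which the tool goes at most 62.5 mm and 10.7 degrees, less where a joint would pass 70% of its speed; a pose out of reach is approached as far as the arm can. A call with a gripper value outside its range is refused whole. The fingers move at their own pace and stop on an object; "newtons" is the grip in N (left out, the last holds). Time passes only in rows, so rows that do not move let the fingers close. It gives the time, the measured TCP pose, the force and the opening at its end, in the units of the state.
- arm.sense(): the state, without advancing time (a new reading comes with each control period).
- arm.grab_frame(name): name is "scene" or "top" or "wrist"; returns (picture, depth): 420x560x3 uint8, red, green, blue; 420x560 float32, mm along the optical axis (not along the pixel's ray), 0 where there is no reading.
- arm.get_calibration(name): a dict with "fx", "fy", "cx", "cy" (pixels), "R" (3x3) and "t" (3): a world point X has camera coordinates R X + t. Camera axes: x right, y down, z forward; pixel columns grow to the right and rows downward; lengths in mm; the calibration is good to about 2 mm. A picture is of the moment at which its call begins: read the wrist's pose just before it. get_calibration takes no time and is no camera call; for the wrist camera it gives the pose at the moment of the call.
- arm.finish_job(): hands the job in, once; it reports no verdict.
The state is a dict: "clock": time; "joints": joint angles; "joint_velocities": joint speeds; "effort": joint torques, N m; "position": TCP position; "ee_rot": TCP orientation; "ft_force": force on the tool from outside, world axes, zero at the start; "wrist_torque": the same for the moment, N m; "finger_gap": opening from 0.0 (shut) to 1.0 (fully open).
Only numpy, scipy, OpenCV 4.12 (cv2) and the standard library are available. Lean on these libraries where they do the work, as an engineer would, in place of code of your own. Each camera call takes 0.05 s, during which the arm holds its last target. There are 200 camera calls.

## Task

Two turned aluminium sleeves stand on the microscope bench; one has a bore too tight for the upright pin on the light source's sprung shutter: first put that one in the small white tray. Then slide the other sleeve all the way down onto the pin while the shutter is still closed, grip it, and use it to slide the shutter open to half of its travel (the middle mark), at no time beyond three quarters. The program finishes while holding: keep the sleeve gripped with the shutter steady at half travel against its spring, and leave the flask, dish and slide box alone.

Things in the scene. Friction and masses are not known exactly. Their poses are not given: they have to be found in the camera images.
- light_source: Fixed white box, 150 (x) x 240 (y) x 75 mm high, black top. Origin at the centre of its underside. On top a grey plate, the shutter, lies between two low rails (along y, at x = +/-40 mm, 6 mm high) and covers a round pale light port (46 mm, at y = -45 mm). The shutter opens along the box's own +y. Marks on the -x rail: pin shut (y = 0), half (y = +30 mm, long mark), open (y = +60 mm).
- shutter (a joint): Travel of the sprung shutter, in m: 0 closed (where the spring keeps it), 0.030 half, 0.060 fully open. The closing spring pushes with 4 N at closed, rising 0.2 N per mm: 10 N at half, 16 N fully open; it shuts by itself if let go. A black line across the plate at the pin is the pointer to the marks.
- pin_foot (a point): Foot of the shutter's upright steel pin, on its axis, on the upper face of the shutter plate, 78 mm above the bench; moves with the shutter. Pin 20 mm diameter, 36 mm high, its top 5 mm tapered to 12 mm. z up, axes as the light source's. Within 60 mm nothing but the pin rises more than 3 mm above this point.
- sleeve_wide: The loose sleeve that fits: plain aluminium tube standing upright, 40 mm outside diameter, 50 mm high, 24 mm through bore, 110 g nominal. Origin at the centre of its lower end, z along its axis. When fully down on the pin its lower end rests on the shutter plate.
- sleeve_tight: The loose sleeve that does not fit: same outside (40 mm diameter, 50 mm high) but with a clearly smaller 10 mm bore, 160 g nominal. Origin at the centre of its lower end, z along its axis. The two sleeves may stand either way round.
- tray: Fixed small open white tray for rejects, 110 x 110 mm, 25 mm high, walls and floor about 4-5 mm. Origin at the centre of its underside.
- flask: Bystander: clear culture flask lying flat, 75 x 50 x 30 mm with an orange cap at its +x end (to 66 mm from the origin). Origin at the centre of its underside.
- dish: Bystander: clear round dish, 94 mm diameter, 16 mm high. Origin at the centre of its underside.
- slide_box: Bystander: closed grey and white slide box, 102 x 87 x 34 mm. Origin at the centre of its underside.
Things that resemble listed ones, but are neither listed nor needed, are in the scene too. Leave any green or purple look-alike of the sleeve_tight alone.

How it is judged (in metres and radians):
On the way, in this order (a step that is already met when the one before it is completed fails the run):
1. the tight sleeve lies in the tray, let go (x of sleeve_tight in the frame of tray between -0.053 and 0.053 m and y of sleeve_tight in the frame of tray between -0.053 and 0.053 m and z of sleeve_tight in the frame of tray below 0.035 m and contact force between sleeve_tight and tray above 0.1 N and contact force between the fingers and sleeve_tight below 0.05 N), for 0.2 s.
2. the wide sleeve is fully down on the pin with the shutter still closed (z of sleeve_wide in the frame of pin_foot below 0.006 m and horizontal distance between sleeve_wide and pin_foot below 0.006 m and angle between sleeve_wide's own z axis and vertical below 0.2 rad and value of joint shutter below 0.01 m), for 0.1 s.
At the end, for the whole second after the job is handed in: The tight sleeve rests in the tray, released; the wide sleeve is on the pin, lower end within 8 mm of the shutter plate and upright within 0.2 rad; the fingers grip it (over 2 N) and the shutter stands steady at half travel, 30 mm +/- 5 mm (all of step 1 and z of sleeve_wide in the frame of pin_foot below 0.008 m and horizontal distance between sleeve_wide and pin_foot below 0.006 m and angle between sleeve_wide's own z axis and vertical below 0.2 rad and value of joint shutter between 0.025 and 0.035 m and velocity of joint shutter between -0.01 and 0.01 m/s and contact force between the fingers and sleeve_wide above 2 N); the arm keeps its last pose, push and grip.
It fails at once if the shutter is opened beyond three quarters of its travel (value of joint shutter above 0.046 m).
It fails at once if the flask is disturbed (moved over 20 mm) (distance of flask from where it was at the start of the episode above 0.02 m).
It fails at once if the dish is disturbed (moved over 20 mm) (distance of dish from where it was at the start of the episode above 0.02 m).
It fails at once if the slide box is disturbed (moved over 20 mm) (distance of slide_box from where it was at the start of the episode above 0.02 m).
It also fails if it takes over 51 s, if anything falls off the work surface, if the arm or the gripper's body presses on something with over 40 N, if the wrist force passes 120 N, or if a joint passes its speed limit or range.

## Working session

There is one attempt and no reset: what is moved stays moved. The work goes in short steps, Python scripts to look and compute and a tool call to move; the robot and the scene stay as the last step left them, time stands still between calls to the robot, and variables do not carry over. Pictures are saved under pics/ and viewed, about 8 in all and at most 12, crops included, and the job is handed in when it is done.

Besides the shell and the picture viewer there is one more tool, called after "Call:" by a JSON object that holds its "api" and its "payload", one argument or row to a line. apply_moves: Moves the arm, as the interface text tells. Its arguments: {"type":"object","properties":{"targets":{"type":"array"},"newtons":{"type":"number"}},"required":["targets"]}

```bash
ls; mkdir -p pics
cat > h.py <<'E'
import numpy as np, cv2
from plant import arm
def save(img,name): cv2.imwrite('pics/'+name,cv2.cvtColor(np.ascontiguousarray(img),cv2.COLOR_RGB2BGR))
def cal(n):
    c=arm.get_calibration(n); return c,np.array(c['R']),np.array(c['t'])
def px2w(c,u,v,d):
    R,t=np.array(c['R']),np.array(c['t'])
    return R.T@(np.array([(u-c['cx'])/c['fx']*d,(v-c['cy'])/c['fy']*d,d])-t)
def px_plane(c,u,v,z):
    R,t=np.array(c['R']),np.array(c['t'])
    o=-R.T@t; r=R.T@np.array([(u-c['cx'])/c['fx'],(v-c['cy'])/c['fy'],1.])
    return o+r*(z-o[2])/r[2]
E
python3 - <<'E'
from h import *
s=arm.sense(); print(s, arm.tcp_to_grasp)
for n in ('top','scene'):
    p,d=arm.grab_frame(n); c=arm.get_calibration(n); np.savez(n+'.npz',p=p,d=d,**c)
    save(cv2.resize(p,(800,600),interpolation=cv2.INTER_CUBIC),n+'.png'); print(n,c)
E
```

```text
pics
{'clock': 0.0, 'joints': array([-1.41661607e+00,  3.14011078e-01,  4.49688986e-02,  1.30358349e+00,
       -3.18064009e-05,  1.43121025e+00]), 'joint_velocities': array([-0.00118546,  0.00029458, -0.00152333,  0.00011172,  0.00058166,
        0.00117444]), 'effort': array([-7.02534453e-04, -4.80625248e+01,  2.98535049e+01,  1.93494104e-02,
       -1.42995582e-04, -1.26423160e-06]), 'position': array([ 166.40667976, -549.86127914,  230.39866499]), 'ee_rot': array([-3.13977668e+00, -2.23025224e-04,  2.93766161e-01]), 'ft_force': array([-0.69909326, -0.35802858, -0.03575751]), 'wrist_torque': array([0.02360166, 0.03412748, 0.00427455]), 'finger_gap': 1.0037159976853145} 18.700000000000003
top {'fx': 387.12602461790055, 'fy': 387.12602461790055, 'cx': 280.18751929830125, 'cy': 214.69889030428942, 'R': array([[-0.02078511, -0.99973407, -0.00998852],
       [-0.99697824,  0.0214737 , -0.07465432],
       [ 0.07484896,  0.00840664, -0.99715945]]), 't': array([  24.41346751,  587.66526872, 1280.47246229])}
scene {'fx': 471.9113004886429, 'fy': 471.9113004886429, 'cx': 278.9070595887856, 'cy': 214.8898961868882, 'R': array([[ 0.72567911,  0.68802006, -0.00426996],
       [ 0.57987628, -0.61493271, -0.53441675],
       [-0.37031518,  0.38533902, -0.84521033]]), 't': array([-447.43687056, -280.30579952, 1472.15904314])}
```

View pics/top.png

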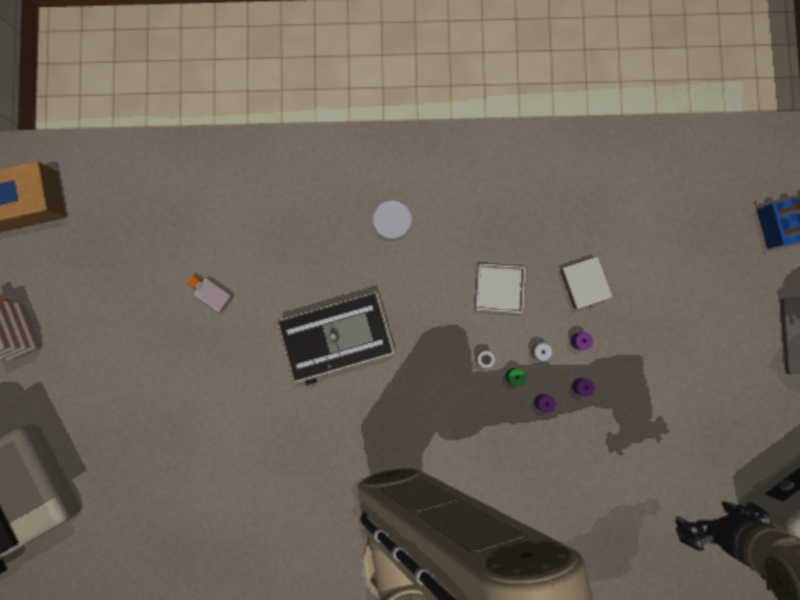

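View pics/scene.png

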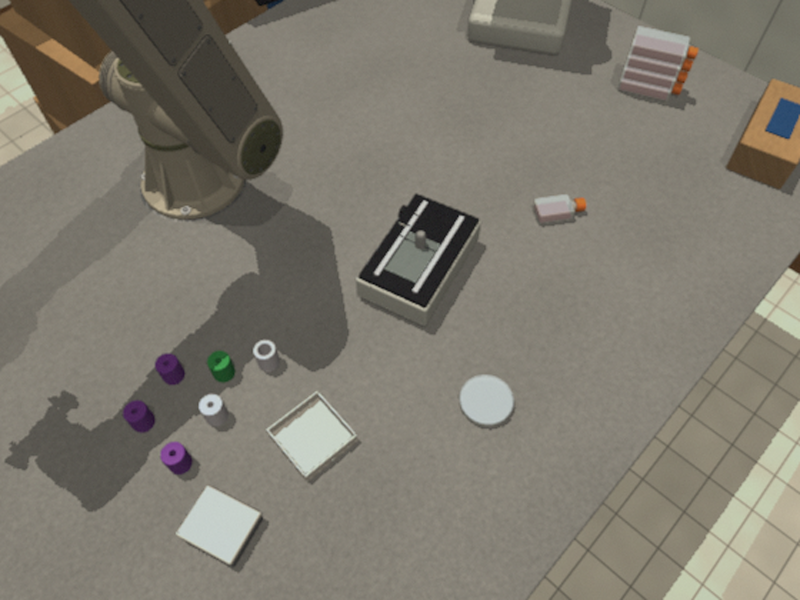

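The top view (800 px) shows these possible sleeves:
- Silver with a wide bore at (485,359).
- Silver with a small bore at (543,351), the likely tight one.
- Green at (516,377), and purple at (583,340), (583,387) and (545,404), all to be left alone.

The open tray is at (500,288) and the closed slide box at (586,282). The pin is at (333,337).

Run:
```python
from h import *
z=np.load('top.npz'); c={k:z[k] for k in('fx','fy','cx','cy','R','t')}
f=lambda u,v,h:px_plane(c,u*.7,v*.7,h).round(0)[:2]
for n,u,v,h in [('wide',485,359,50),('tight',543,351,50),('green',516,377,50),('pA',583,340,50),('pB',583,387,50),('pC',545,404,50),('tray',500,288,25),('box',586,282,34),('dish',392,219,16),('pin',333,337,114),
 ('LS1',281,322,75),('LS2',379,292,75),('LS3',394,353,75),('LS4',296,382,75),('t1',477,263,25),('t2',524,264,25),('t3',523,313,25),('t4',476,311,25)]: print(n,f(u,v,h))
s=np.load('scene.npz'); cs={k:s[k] for k in('fx','fy','cx','cy','R','t')}
g=lambda u,v,h:px_plane(cs,u*.7,v*.7,h).round(0)[:2]
for n,u,v,h in [('wide',264,349,50),('tight',210,405,50),('green',220,358,50),('pin',421,233,114)]: print('S',n,g(u,v,h))
p=np.hstack([cv2.resize(z['p'][230:300,325:425],None,fx=4,fy=4,interpolation=2),cv2.resize(z['p'][200:270,190:290],None,fx=4,fy=4,interpolation=2)])
q=np.hstack([cv2.resize(s['p'][230:300,120:220],None,fx=4,fy=4,interpolation=2),cv2.resize(s['p'][140:210,245:345],None,fx=4,fy=4,interpolation=2)])
save(np.vstack([p,q]),'crop.png')
```

```text
wide [ 462. -179.]
tight [ 477. -312.]
green [ 420. -249.]
pA [ 501. -404.]
pB [ 394. -400.]
pC [ 358. -312.]
tray [ 627. -223.]
box [ 636. -423.]
dish [800.  27.]
pin [518. 159.]
LS1 [555. 282.]
LS2 [619.  59.]
LS3 [480.  28.]
LS4 [420. 249.]
t1 [ 687. -171.]
t2 [ 683. -282.]
t3 [ 567. -275.]
t4 [ 574. -165.]
S wide [ 464. -183.]
S tight [ 479. -315.]
S green [ 421. -247.]
S pin [523. 160.]
```

View pics/crop.png

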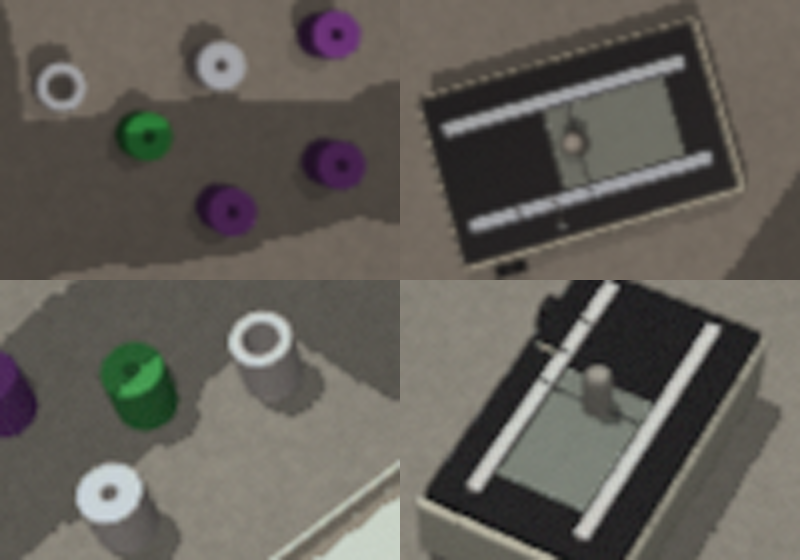

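The crop confirms it. The silver sleeve with the small hole, at about (478,-314), is the tight one, and the silver one with the wide bore is at about (463,-181). The box yaw is about 0.27, so the shutter opens towards world +y (slightly -x). The jaws already lie nearly along that axis. I'll move above the tight sleeve.

Call:
{"api": "apply_moves", "payload": {
  "targets": [
    [[36.7, -13.5, 0], [0, 0, 0.002], 1],
    [[36.7, -13.5, 0], [0, 0, 0.002], 1],
    [[36.7, -13.5, 0], [0, 0, 0.002], 1],
    [[36.7, -13.5, 0], [0, 0, 0.002], 1],
    [[36.7, -13.5, 0], [0, 0, 0.002], 1],
    [[36.7, -13.5, 0], [0, 0, 0.002], 1],
    [[36.7, -13.5, 0], [0, 0, 0.002], 0.4],
    [[36.7, -13.5, 0], [0, 0, 0.002], 0.4],
    [[36.7, -13.5, 0], [0, 0, 0.002], 0.4],
    [[36.7, -13.5, 0], [0, 0, 0.002], 0.4],
    [[0, 0, 0], [0, 0, 0], 0.4],
    [[0, 0, 0], [0, 0, 0], 0.4]
  ],
  "newtons": 60
}}

```text
clock: 1.6
position: [480.4, -317.6, 230.9]
ee_rot: [-3.141, 0.001, 0.274]
ft_force: [0.3, -1.2, -0.7]
finger_gap: 0.702
```

```bash
cat >> h.py <<'E'
def rel(x,y,z=None):
    from scipy.spatial.transform import Rotation as Ro
    s=arm.sense(); R=Ro.from_euler('xyz',s['ee_rot']).as_matrix(); p=s['position']
    d=np.array([x,y,p[2] if z is None else z])-p
    print('pos',p.round(1),'rot',s['ee_rot'].round(3),'F',s['ft_force'].round(1),'gap',round(s['finger_gap'],3),'t',round(s['clock'],2),'shift',(R.T@d).round(1))
def look(name,crop=None):
    c=arm.get_calibration('wrist'); p,d=arm.grab_frame('wrist'); np.savez(name+'.npz',p=p,d=d,**c)
    save(cv2.resize(p,(800,600),interpolation=cv2.INTER_CUBIC),name+'.png'); return c,p,d
E
python3 - <<'E'
from h import *
rel(478,-314,19); c,p,d=look('w1')
R,t=c['R'],c['t']
for X in ([478,-314,50],[463,-181,50],[627,-223,25]):
    q=np.array(R)@X+t; print((np.array([c['fx']*q[0]/q[2]+c['cx'],c['fy']*q[1]/q[2]+c['cy']])/.7).round(),q[2])
E
```

```text
pos [ 480.4 -317.6  230.9] rot [-3.141e+00  1.000e-03  2.740e-01] F [ 0.3 -1.2 -0.7] gap 0.702 t 1.6 shift [ -1.1  -4.  211.9]
[387. 276.] 331.34792572391814
[174. 242.] 325.0139150998317
[306. -14.] 306.71927540991453
```

View pics/w1.png

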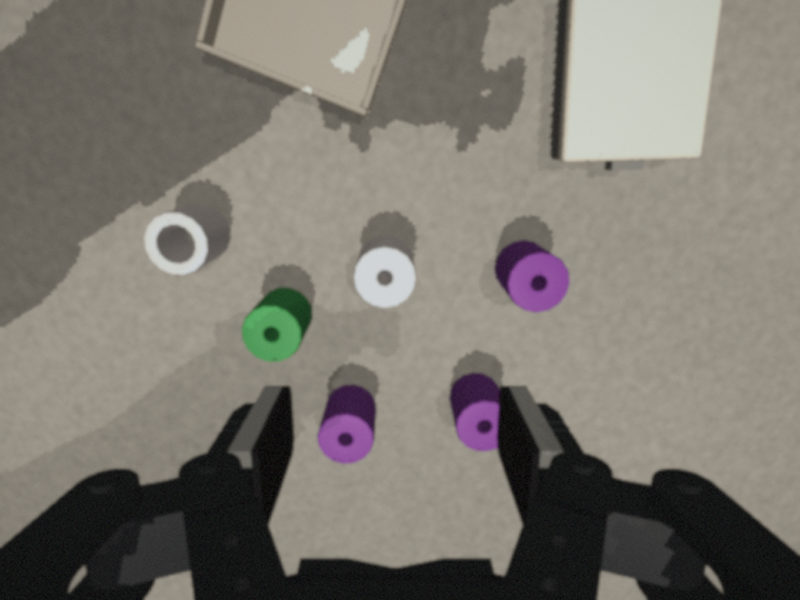

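The small-bore silver sleeve appears at (385,277), against a predicted (387,276). The wide one is at (177,243), against (174,242), so both positions are good to about 2 mm. I'll descend and grip.

Call:
{"api": "apply_moves", "payload": {
  "targets": [
    [[-1, -5, 32], [0, 0, 0], 0.4],
    [[0, 0, 40], [0, 0, 0], 0.4],
    [[0, 0, 40], [0, 0, 0], 0.4],
    [[0, 0, 40], [0, 0, 0], 0.4],
    [[0, 0, 30], [0, 0, 0], 0.4],
    [[0, 0, 20], [0, 0, 0], 0.4],
    [[0, 0, 10], [0, 0, 0], 0.4],
    [[0, 0, 0], [0, 0, 0], 0.4],
    [[0, 0, 0], [0, 0, 0], -1],
    [[0, 0, 0], [0, 0, 0], -1],
    [[0, 0, 0], [0, 0, 0], -1],
    [[0, 0, 0], [0, 0, 0], -1]
  ]
}}

```text
clock: 3.15
position: [479.3, -314.0, 20.7]
ee_rot: [3.139, -0.001, 0.274]
ft_force: [-1.9, -0.7, 7.1]
finger_gap: 0.443
```

Run:
```python
from h import *
rel(628,-223,110)
```

```text
pos [ 479.3 -314.    20.7] rot [ 3.139e+00 -1.000e-03  2.740e-01] F [-1.9 -0.7  7.1] gap 0.443 t 3.15 shift [167.9 -47.2 -89.2]
```

Call:
{"api": "apply_moves", "payload": {
  "targets": [
    [[0, 0, -30], [0, 0, 0], -1],
    [[0, 0, -40], [0, 0, 0], -1],
    [[21, -6, -20], [0, 0, 0], -1],
    [[32, -9, 0], [0, 0, 0], -1],
    [[32, -9, 0], [0, 0, 0], -1],
    [[32, -9, 0], [0, 0, 0], -1],
    [[32, -9, 0], [0, 0, 0], -1],
    [[19, -5, 0], [0, 0, 0], -1],
    [[0, 0, 0], [0, 0, 0], -1],
    [[0, 0, 30], [0, 0, 0], -1],
    [[0, 0, 25], [0, 0, 0], -1],
    [[0, 0, 0], [0, 0, 0], -1]
  ]
}}

```text
clock: 4.65
position: [624.8, -222.0, 51.8]
ee_rot: [-3.138, 0.004, 0.273]
ft_force: [0.2, 0.6, -1.6]
finger_gap: 0.442
```

Run:
```python
from h import *
rel(628,-223,28); c,p,d=look('w2')
```

```text
pos [ 624.8 -222.    51.8] rot [-3.138  0.004  0.273] F [ 0.2  0.6 -1.6] gap 0.442 t 4.65 shift [ 3.   1.9 23.8]
```

View pics/w2.png

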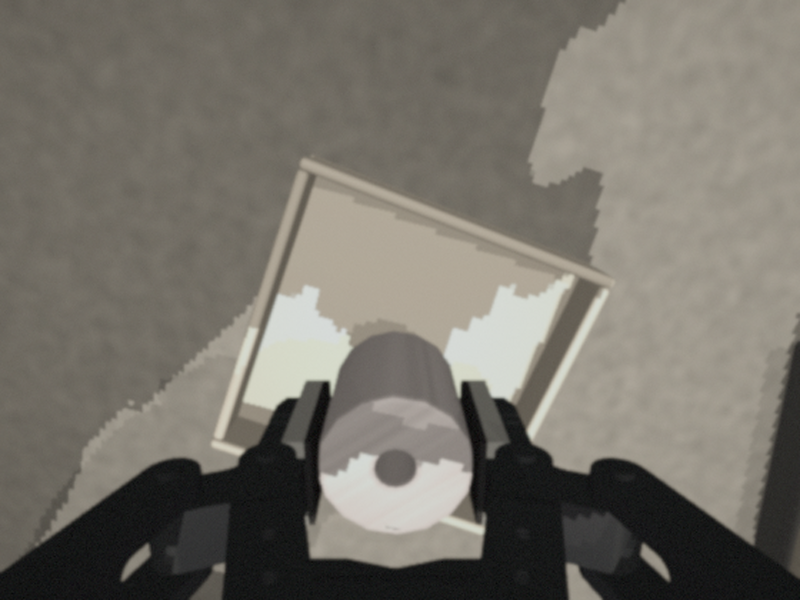

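The sleeve top is at (395,465), held between the fingers over the tray, with the tray corners at (305,162), (610,280) and (215,440). I'll lower it, release and lift.

Call:
{"api": "apply_moves", "payload": {
  "targets": [
    [[3, 2, 12], [0, 0, 0], -1],
    [[0, 0, 8], [0, 0, 0], -1],
    [[0, 0, 4], [0, 0, 0], -1],
    [[0, 0, 0], [0, 0, 0], -1],
    [[0, 0, 0], [0, 0, 0], 0.1],
    [[0, 0, 0], [0, 0, 0], 0.2],
    [[0, 0, 0], [0, 0, 0], 0.2],
    [[0, 0, -10], [0, 0, 0], 0.2],
    [[0, 0, -25], [0, 0, 0], 0.2],
    [[0, 0, -40], [0, 0, 0], 0.2],
    [[0, 0, -40], [0, 0, 0], 0.4],
    [[0, 0, 0], [0, 0, 0], 0.4]
  ]
}}

```text
clock: 6.2
position: [633.5, -224.9, 150.7]
ee_rot: [3.136, -0.006, 0.274]
ft_force: [0.1, -0.4, -0.2]
finger_gap: 0.695
```

Run:
```python
from h import *
rel(463.5,-183,145); c,p,d=look('w3')
```

```text
pos [ 633.5 -224.9  150.7] rot [ 3.136 -0.006  0.274] F [ 0.1 -0.4 -0.2] gap 0.695 t 6.2 shift [-152.4  -86.3    4.2]
```

View pics/w3.png

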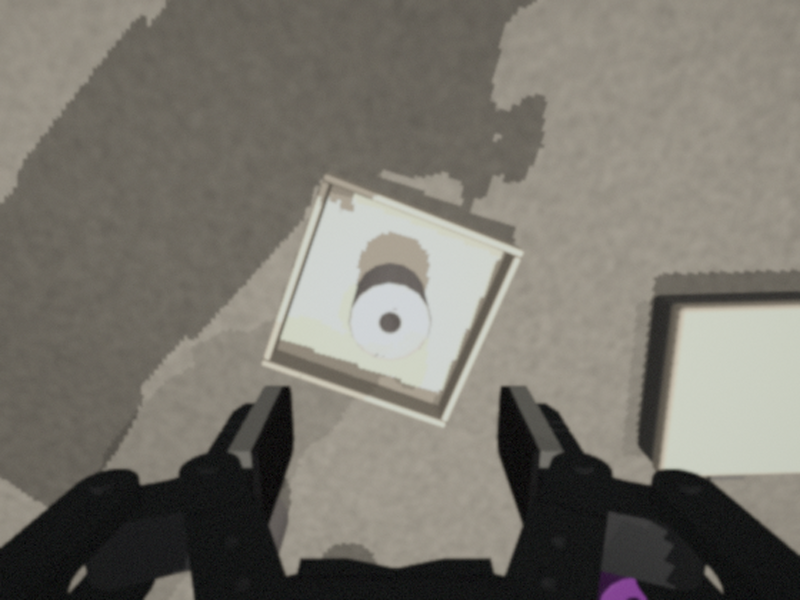

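The tight sleeve stands in the tray at (390,320), released. Next I'll go above the wide one.

Call:
{"api": "apply_moves", "payload": {
  "targets": [
    [[-21, -12, -2], [0, 0, 0], 0.4],
    [[-32, -18, -2], [0, 0, 0], 0.4],
    [[-32, -18, 0], [0, 0, 0], 0.4],
    [[-32, -18, 0], [0, 0, 0], 0.4],
    [[-25, -14, 0], [0, 0, 0], 0.4],
    [[-10, -6, 0], [0, 0, 0], 0.4],
    [[0, 0, 0], [0, 0, 0], 0.4],
    [[0, 0, 0], [0, 0, 0], 0.4]
  ]
}}

```text
clock: 7.25
position: [462.4, -182.4, 149.3]
ee_rot: [3.141, -0.001, 0.274]
ft_force: [0.7, 0.2, 0.4]
finger_gap: 0.701
```

Run:
```python
from h import *
c,p,d=look('w4')
# sleeve top ring: depth points with world z in 40..56
v,u=np.nonzero(d>0); D=d[v,u]
P=(np.c_[(u-c['cx'])/c['fx']*D,(v-c['cy'])/c['fy']*D,D]-c['t'])@np.array(c['R'])
m=(P[:,2]>44)&(P[:,2]<56)&(np.hypot(P[:,0]-463.5,P[:,1]+183)<30)
k=np.c_[u,v][m].astype(np.float32); (cx,cy),r=cv2.minEnclosingCircle(k)
print(m.sum(),cx/.7,cy/.7,r,px_plane(c,cx,cy,50),np.median(P[m][:,2]), P[m].max(0),P[m].min(0))
rel(463.5,-183,19)
```

```text
1681 391.14013671875 309.8133632114955 28.466201782226562 [ 463.25839328 -180.91747015   50.        ] 49.72224151398269 [ 482.13880307 -161.43808368   52.41155009] [ 442.67042435 -200.83004726   44.06297761]
pos [ 462.4 -182.4  149.2] rot [ 3.141e+00 -1.000e-03  2.740e-01] F [ 0.4 -1.1  0.3] gap 0.7 t 7.3 shift [  0.8   0.8 130.2]
```

View pics/w4.png

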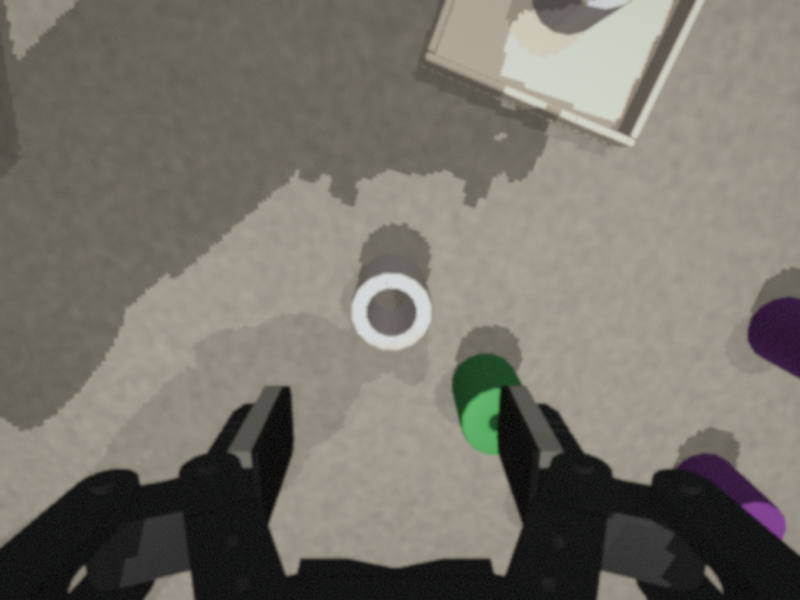

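The wide sleeve is at (391,311), at world (463,-181) with its top at z=50, and the jaw corridor is clear of the green one. I'll descend, grip and lift.

Call:
{"api": "apply_moves", "payload": {
  "targets": [
    [[1, -1, 25], [0, 0, 0], 0.4],
    [[0, 0, 40], [0, 0, 0], 0.4],
    [[0, 0, 35], [0, 0, 0], 0.4],
    [[0, 0, 20], [0, 0, 0], 0.4],
    [[0, 0, 10], [0, 0, 0], 0.4],
    [[0, 0, 0], [0, 0, 0], 0.4],
    [[0, 0, 0], [0, 0, 0], -1],
    [[0, 0, 0], [0, 0, 0], -1],
    [[0, 0, 0], [0, 0, 0], -1],
    [[0, 0, 0], [0, 0, 0], -1]
  ]
}}

```text
clock: 8.55
position: [463.2, -181.4, 20.5]
ee_rot: [3.14, -0.002, 0.274]
ft_force: [-0.4, 0.3, 6.3]
finger_gap: 0.448
```

Run:
```python
from h import *
rel(519,160,160)
```

```text
pos [ 463.2 -181.4   20.5] rot [ 3.14e+00 -2.00e-03  2.74e-01] F [-0.4  0.3  6.3] gap 0.448 t 8.55 shift [ 146.3 -313.3 -139.9]
```

Call:
{"api": "apply_moves", "payload": {
  "targets": [
    [[0, 0, -30], [0, 0, 0], -1],
    [[0, 0, -50], [0, 0, 0], -1],
    [[0, -20, -50], [0, 0, 0], -1],
    [[10, -35, -40], [0, 0, 0], -1],
    [[11, -40, 0], [0, 0, 0], -1],
    [[11, -40, 0], [0, 0, 0], -1],
    [[11, -40, 0], [0, 0, 0], -1],
    [[11, -40, 0], [0, 0, 0], -1],
    [[11, -40, 0], [0, 0, 0], -1],
    [[11, -38, 0], [0, 0, 0], -1],
    [[6, -20, 0], [0, 0, 0], -1],
    [[0, 0, 0], [0, 0, 0], -1]
  ]
}}

```text
clock: 10.05
position: [455.7, 143.9, 189.0]
ee_rot: [3.142, 0.001, 0.277]
ft_force: [-0.5, 0.4, -2.1]
finger_gap: 0.447
```

Run:
```python
from h import *
rel(519,160,98.5); c,p,d=look('w5')
for X in ([519,160,114],[519,160,78]):
    q=np.array(c['R'])@X+c['t']; print((np.array([c['fx']*q[0]/q[2]+c['cx'],c['fy']*q[1]/q[2]+c['cy']])/.7).round(),q[2])
v,u=np.nonzero(d>0); D=d[v,u]
P=(np.c_[(u-c['cx'])/c['fx']*D,(v-c['cy'])/c['fy']*D,D]-c['t'])@np.array(c['R'])
m=(P[:,2]>108)&(P[:,2]<120)&(np.hypot(P[:,0]-519,P[:,1]-160)<25)
print(m.sum(),P[m].mean(0),P[m].max(0),P[m].min(0),np.c_[u,v][m].mean(0)/.7)
```

```text
pos [455.7 143.9 189. ] rot [3.142e+00 1.000e-03 2.770e-01] F [-0.5  0.4 -2.1] gap 0.447 t 10.05 shift [65.4  1.8 90.4]
[398. 175.] 210.7664632370467
[398. 171.] 245.23446329034283
898 [520.51293053 161.1653156  112.31155214] [530.04710507 170.81428852 115.97500029] [510.80882171 151.4916024  108.07583515] [396.55106586 169.88545975]
```

View pics/w5.png

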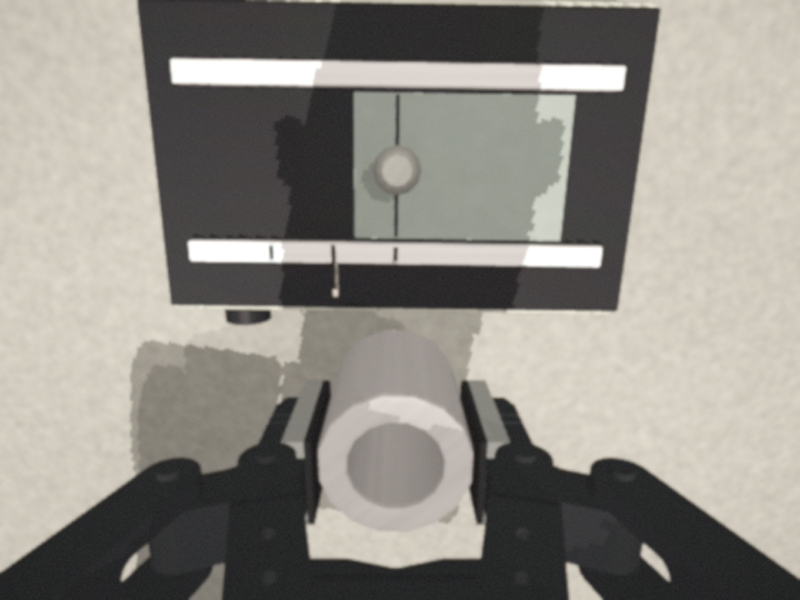

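The pin top is at (397,169), in column with the gripped sleeve's axis at (396,465), and the box edges are level, so the yaw matches. The shutter pointer is at the shut mark (395,254). The pin measures (520.5,161.2) with its top at about 114–116, as specified. I'll move over it.

Call:
{"api": "apply_moves", "payload": {
  "targets": [
    [[20, 0.3, 0], [0, 0, 0], -1],
    [[25, 0.4, 10], [0, 0, 0], -1],
    [[15, 0.4, 20], [0, 0, 0], -1],
    [[7, 0, 15], [0, 0, 0], -1],
    [[0, 0, 4], [0, 0, 0], -1],
    [[0, 0, 0], [0, 0, 0], -1],
    [[0, 0, 0], [0, 0, 0], -1]
  ]
}}

```text
clock: 10.98
position: [521.1, 159.7, 141.1]
ee_rot: [3.141, -0.001, 0.274]
ft_force: [0.3, -0.7, -1.7]
finger_gap: 0.444
```

Run:
```python
from h import *
rel(520.5,161.2,98.5)
```

```text
pos [521.1 159.7 141.1] rot [ 3.141e+00 -1.000e-03  2.740e-01] F [ 0.3 -0.7 -1.7] gap 0.444 t 10.97 shift [-0.3 -1.6 42.6]
```

Call:
{"api": "apply_moves", "payload": {
  "targets": [
    [[-0.3, -1.2, 6], [0, 0, 0], -1],
    [[0, 0, 7], [0, 0, 0], -1],
    [[0, 0, 5], [0, 0, 0], -1],
    [[0, 0, 4], [0, 0, 0], -1],
    [[0, 0, 0], [0, 0, 0], -1]
  ]
}}

```text
clock: 11.6
position: [520.2, 160.9, 117.8]
ee_rot: [-3.142, 0.001, 0.274]
ft_force: [0.2, 0.2, -1.1]
finger_gap: 0.449
```

Run:
```python
from h import *
rel(520.5,161.2,98.5)
```

```text
pos [520.2 160.9 117.8] rot [-3.142e+00  1.000e-03  2.740e-01] F [ 0.2  0.2 -1.1] gap 0.449 t 11.6 shift [ 0.4 -0.2 19.3]
```

It's about 17 mm onto the pin with no contact force. I'll continue down.

Call:
{"api": "apply_moves", "payload": {
  "targets": [
    [[0, 0, 7], [0, 0, 0], -1],
    [[0, 0, 6], [0, 0, 0], -1],
    [[0, 0, 4], [0, 0, 0], -1],
    [[0, 0, 1], [0, 0, 0], -1],
    [[0, 0, 0], [0, 0, 0], -1]
  ]
}}

```text
clock: 12.22
position: [520.6, 160.9, 100.2]
ee_rot: [3.141, 0.0, 0.274]
ft_force: [0.1, 0.6, -1.8]
finger_gap: 0.447
```

Run:
```python
from h import *
rel(520.5,161.2,98.5)
```

```text
pos [520.6 160.9 100.2] rot [3.141 0.    0.274] F [ 0.1  0.6 -1.8] gap 0.447 t 12.22 shift [ 0.  -0.3  1.7]
```

Call:
{"api": "apply_moves", "payload": {
  "targets": [
    [[0, 0, 1], [0, 0, 0], -1],
    [[0, 0, 0.7], [0, 0, 0], -1],
    [[0, 0, 0], [0, 0, 0], -1],
    [[0, 0, 0], [0, 0, 0], -1]
  ]
}}

```text
clock: 12.72
position: [520.6, 160.9, 98.6]
ee_rot: [3.141, -0.0, 0.274]
ft_force: [0.7, 0.7, -2.0]
finger_gap: 0.447
```

Run:
```python
from h import *
rel(520.5,161.2,98.5); c,p,d=look('w6')
```

```text
pos [520.6 160.9  98.6] rot [ 3.141 -0.     0.274] F [ 0.7  0.7 -2. ] gap 0.447 t 12.72 shift [ 0.  -0.3  0.1]
```

View pics/w6.png

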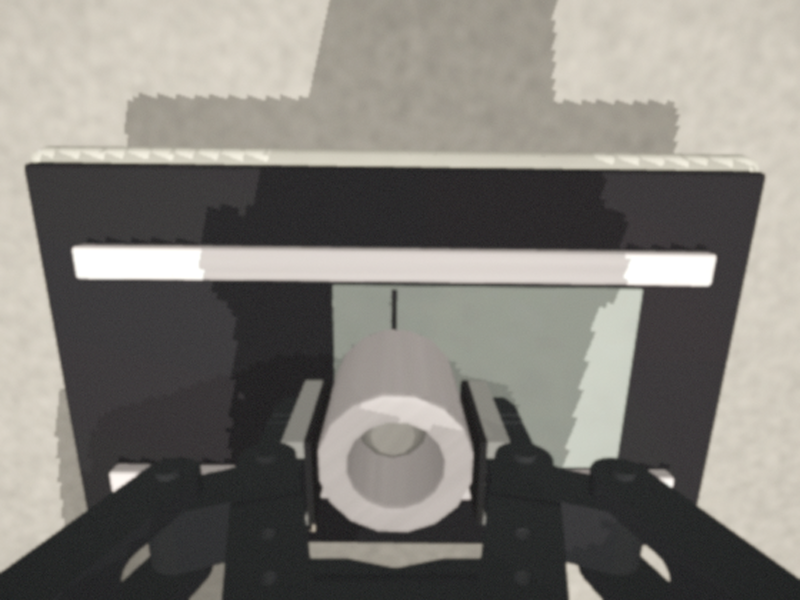

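The sleeve surrounds the pin, whose top shows in the bore at (395,438), and the shutter is shut. Still no contact with the plate, so I'll ease down until it rests.

Call:
{"api": "apply_moves", "payload": {
  "targets": [
    [[0, 0, 0.7], [0, 0, 0], -1],
    [[0, 0, 0.7], [0, 0, 0], -1],
    [[0, 0, 0], [0, 0, 0], -1],
    [[0, 0, 0], [0, 0, 0], -1]
  ]
}}

```text
clock: 13.28
position: [520.6, 161.0, 98.5]
ee_rot: [3.141, -0.001, 0.274]
ft_force: [-3.4, -0.4, 7.6]
finger_gap: 0.446
```

The sleeve rests on the plate (7.6 N). I'll relieve the pressure slightly and push open along tool -y, first about 20 mm.

Call:
{"api": "apply_moves", "payload": {
  "targets": [
    [[0, 0, -0.7], [0, 0, 0], -1],
    [[0, -2, 0], [0, 0, 0], -1],
    [[0, -3, 0], [0, 0, 0], -1],
    [[0, -4, 0], [0, 0, 0], -1],
    [[0, -4, 0], [0, 0, 0], -1],
    [[0, -4, 0], [0, 0, 0], -1],
    [[0, -3, 0], [0, 0, 0], -1],
    [[0, 0, 0], [0, 0, 0], -1],
    [[0, 0, 0], [0, 0, 0], -1]
  ]
}}

```text
clock: 14.4
position: [516.5, 179.0, 98.5]
ee_rot: [3.138, -0.002, 0.273]
ft_force: [1.3, -6.1, 5.4]
finger_gap: 0.443
```

Run:
```python
from h import *
s=arm.sense();print(s['position'],s['ft_force'],s['finger_gap'])
d=s['position']-np.array([520.5,161.1,0]); y=np.array([-.2706,.9627]); x=np.array([.9627,.2706]); print('along y',y@d[:2],'x',x@d[:2],'Fy',y@s['ft_force'][:2])
```

```text
[516.48671097 179.04405403  98.48681846] [ 1.31437678 -6.1263531   5.35407918] 0.44349467476200694
along y 18.360736827796934 x 0.9920676769435237 Fy -6.253510486526768
```

Call:
{"api": "apply_moves", "payload": {
  "targets": [
    [[0, -3, 0], [0, 0, 0], -1],
    [[0, -4, 0], [0, 0, 0], -1],
    [[0, -3, 0], [0, 0, 0], -1],
    [[0, -2, 0], [0, 0, 0], -1],
    [[0, -1.5, 0], [0, 0, 0], -1],
    [[0, 0, 0], [0, 0, 0], -1],
    [[0, 0, 0], [0, 0, 0], -1],
    [[0, 0, 0], [0, 0, 0], -1]
  ]
}}

```text
clock: 15.4
position: [513.2, 191.3, 98.5]
ee_rot: [3.137, -0.002, 0.272]
ft_force: [1.9, -8.8, 4.5]
finger_gap: 0.446
```

Run:
```python
from h import *
F=[]
for i in range(4):
    c,p,d=look('w7'); s=arm.sense(); F.append(s['ft_force'])
d=s['position']-np.array([520.5,161.1,0]); y=np.array([-.2706,.9627]); F=np.mean(F,0); print(s['position'],F,'along y',y@d[:2],'Fy',y@F[:2],s['finger_gap'])
# pixel of half mark / plate edges: predicted line positions on far rail side
for yy in (0,25,30,35):
    X=np.array([520.5,161.1,78])+np.r_[y*yy,0]+np.r_[np.array([.9627,.2706])*33,0]
    q=np.array(c['R'])@X+c['t']; print(yy,(np.array([c['fx']*q[0]/q[2]+c['cx'],c['fy']*q[1]/q[2]+c['cy']])/.7).round(1))
```

```text
[513.1685124  191.32106273  98.50711571] [ 2.15653362 -9.23454938  5.18678419] along y 31.077717637718663 Fy -9.47365868324675 0.44775939942243065
0 [489.7 289.1]
25 [412.1 289.2]
30 [396.5 289.3]
35 [380.9 289.3]
```

View pics/w7.png

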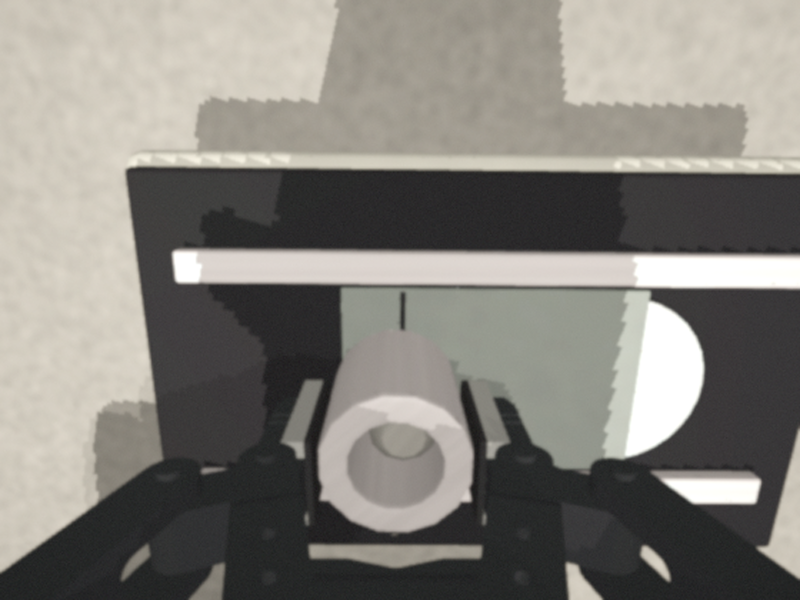

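The black pointer is at (403,300), which is about 28 mm. The 9.5 N force puts it near 27.5 mm, in agreement, and the light port is partly uncovered. I'll add 2 mm and settle.

Call:
{"api": "apply_moves", "payload": {
  "targets": [
    [[0, -1, 0], [0, 0, 0], -1],
    [[0, -1, 0], [0, 0, 0], -1],
    [[0, 0, 0], [0, 0, 0], -1],
    [[0, 0, 0], [0, 0, 0], -1],
    [[0, 0, 0], [0, 0, 0], -1],
    [[0, 0, 0], [0, 0, 0], -1],
    [[0, 0, 0], [0, 0, 0], -1],
    [[0, 0, 0], [0, 0, 0], -1]
  ]
}}

```text
clock: 16.6
position: [512.7, 193.1, 98.5]
ee_rot: [3.136, -0.002, 0.272]
ft_force: [2.2, -10.0, 4.5]
finger_gap: 0.446
```

Run:
```python
from h import *
F=[];Q=[]
for i in range(6):
    c,p,d=look('w8'); s=arm.sense(); F.append(s['ft_force']);Q.append(s['position'])
y=np.array([-.2706,.9627]); F=np.mean(F,0);Q=np.array(Q); print(Q.mean(0),Q.std(0),F,'along y',y@(Q.mean(0)-[520.5,161.1,0])[:2],'Fy',y@F[:2],s['finger_gap'],s['clock'])
# pointer line: dark column in rows ~ 300/600
row=p[207:220,270:300].astype(float).mean((0,2)); u=270+row.argmin(); print(u/.7,row.round())
for yy in (25,30,35):
    X=np.array([520.5,161.1,78])+np.r_[y*yy,0]+np.r_[np.array([.9627,.2706])*30,0]
    q=np.array(c['R'])@X+c['t']; print(yy,(c['fx']*q[0]/q[2]+c['cx'])/.7)
pt,dt=arm.grab_frame('top'); ps,_=arm.grab_frame('scene')
a=cv2.resize(pt[170:275,190:380],(760,420),interpolation=2); save(a,'fin.png')
```

```text
[512.72641022 193.07217251  98.51241992] [0.0194408  0.00832613 0.01870621] [ 2.17582166 -9.76562094  5.21357563] along y 32.88314386977204 Fy -9.990140619915925 0.4482503368929263 16.9
402.8571428571429 [145. 144. 144. 144. 145. 145. 145. 144. 141. 126.  93.  58.  58.  91.
 126. 142. 145. 146. 146. 146. 146. 146. 146. 146. 146. 146. 146. 146.
 146. 146.]
25 417.5314814691544
30 402.06229465595084
35 386.5877913429945
```

View pics/w8.png

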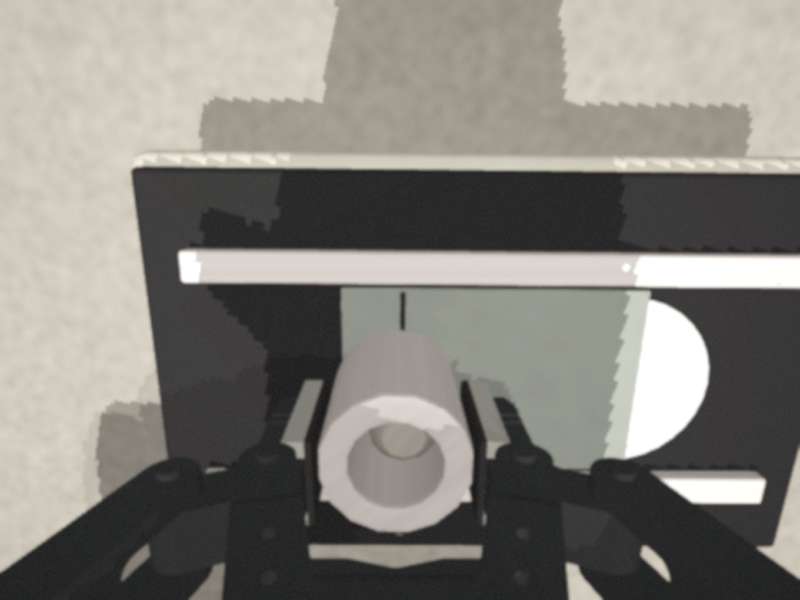

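View pics/fin.png

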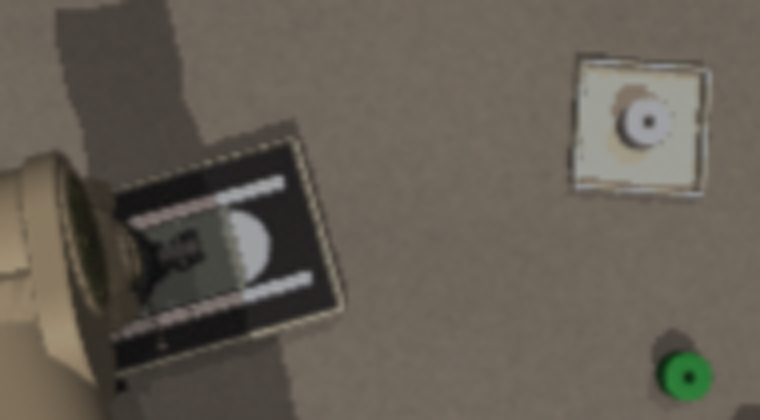

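The pointer reads 29.8 mm, at column 402.9 where 30 mm is 402.1. The force along the slide is 10.0 N, which also matches 30 mm. The arm is still, the sleeve is down and gripped, and the tight sleeve stands in the tray at (648,121) in the crop. I'm handing in.

```bash
python3 -c "
from plant import arm
print(arm.finish_job()); print(arm.sense()['position'])"
```

```text
the job is handed in; nothing more can be done
None
the job is handed in; nothing more can be done
```

I put the tight (10 mm bore) sleeve in the tray and let it go. I then slid the wide sleeve fully down onto the pin with the shutter closed, and used it to push the shutter open to half travel. I handed in at about 17 s still gripping it; the hand-in gives no verdict.

The last checks, taken before handing in, agreed:
- **Shutter:** the pointer read about 29.8 mm and the spring force was 10.0 N, the value given for half travel. The TCP was steady to about 0.02 mm.
- **Overshoot:** the TCP had moved at most about 33 mm along the slide, so the shutter stayed well under three quarters.
- **Wide sleeve:** it is seated on the plate. Contact was felt at a TCP height of 98.5 mm, and the height has not changed since. The gripper, set to 60 N, stood open 38 mm on the 40 mm sleeve.
- **Tight sleeve:** it stands released inside the tray.
- **Bystanders:** the arm's path kept away from the flask, dish and slide box, but I did not measure their positions again at the end.

No check failed.

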